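# Seat the microscope's cast foot on the examination board and feel that it does not rock

## Task

Turn the fixture carousel (it has a black centre handle) until the bay with the blue cast microscope foot stands at the red pointer, then take the foot out and set it gently, square and level, on the wooden examination board: heel on the wood on the robot's side, yellow-marked toe resting on the metal bar, whose place along the board must be seen or felt for. Let go, then prove that it does not rock by pressing down gently with the fingertips first on its toe end and then on its heel end, and leave it standing free. Leave the other fixtures standing in the carousel and the things on the table where they are.

Things in the scene. Friction and masses are not known exactly. Their poses are not given: they have to be found in the camera images.
- stand: Fixed black round base of the carousel, 220 mm across, 15 mm high, with a flat red pointer (20 mm wide, reaching 200 mm from the axis) along its -x axis, roughly towards the robot. Origin under its centre, on the carousel's axis. The carousel stands on one side of the table, the board on the other; sides may be swapped.
- pointer (a point): Where the centre of the bay's outer edge must come: the point over the red pointer, 155 mm from the carousel's axis, 27 mm above the table. Turn the bay here to within about 5 degrees.
- rotor: White carousel disc, 310 mm across, 10 mm thick; origin on its axis, at its underside 17 mm above the table (bay floors 27 mm). Four bays, parted by clear fences 26 mm above the floor; within 75 mm of the axis a grey step 16 mm high. The foot's bay is on its -x axis (yellow patch at the rim). Light friction, stays where left. It starts 0.6 to 1.5 rad away: turn it clockwise seen from above.
- handle (a point): Middle of the rotor's black centre handle: an upright block on the axis, 50 mm long along the rotor's x, 20 mm wide along its y (grip across this), 45 mm high, its top 167 mm above the table, on a post 18 mm thick.
- bay (a point): Centre of the outer edge of the foot's bay, on the rotor, 155 mm from the axis: bring it to point pointer.
- foot: Blue cast microscope foot, 100 mm long (x, to the toe), 84 mm high (z), 0.35 to 0.55 kg. Origin under its middle, level with the heel's underside. Heel: x -50 to -36, 50 wide, underside z 0. Toe: x 25 to 50, 36 wide, underside z 16, yellow top. Beam between, 32 wide, z 26 to 40 mm. In the carousel it stands level, toe inwards on the grey step. Centre of mass near x 0: it tips if the toe misses the bar.
- boss (a point): Where to grip the foot: middle of its upright boss, 32 mm long (foot x -16 to 16), 28 mm wide along y, from z 40 to 84 mm; this point at z 62 mm.
- rib (a point): Lower front edge of the cross rib just behind the toe, at the foot's x 25, z 7 mm (rib x 19 to 25, 32 wide). Slid along just above the wood it meets the bar's near side, and so finds the bar. With the rib on top of the bar the foot tips back.
- toe_spot (a point): Where to press the toe end: flat top of the toe, at the foot's x 40, z 40 mm. Press at x 28 mm or farther out, best with closed fingers; a few newtons held for a moment are enough, and over 50 N is too much.
- heel_spot (a point): Where to press the heel end: flat top, at the foot's x -40, z 40 mm. Press at x -28 mm or farther out.
- board: Fixed wooden examination board, 250 mm long (x, away from the robot), 160 mm wide, 20 mm thick. Origin under its centre. The foot stands right with its x along the board's x, near the board's centre line, heel on the wood before the bar, rib against the bar's near side or up to about 12 mm before it.
- board_top (a point): Centre of the board's upper face, 20 mm above the table. An aluminium bar, 32 mm wide (along the board's x), 140 mm long across, 16 mm high, is clamped on the wood and does not give at under 100 N. Its near side lies anywhere from 10 mm before to 35 mm beyond this point (board x -10 to +35); this place is not reported: look or feel for it.
- weight: Bystander in the carousel: brass cylinder, 44 mm across, 50 mm high. Origin under its centre.
- gauge: Bystander in the carousel: aluminium block 30 x 36 x 45 mm high. Origin under its centre.
- spool: Bystander in the carousel: dark steel spool, 52 mm across, 46 mm high. Origin under its centre.
- microscope: Bystander: white and grey hand microscope standing on end, 38 mm across, 118 mm high. Origin under its centre.
- jar: Bystander: amber jar, 52 mm across, 70 mm high. Origin under its centre.
- loupe: Bystander: black loupe, a cylinder 40 mm across, 35 mm high. Origin under its centre.
- brush: Bystander: small brush lying on the table between the carousel and the board. Origin under its middle.
Mind the look-alikes: they are no part of the job. There is more than one size of the foot; the job needs the largest.

How it is judged:
By the outcome, as a careful person would: the job done as asked, in the order asked, and still so for the second after the job is handed in, with the robot touching nothing.
It also fails if it takes over 67 s, if anything falls off the work surface, if the arm or the gripper's body presses on something with over 40 N, if the wrist force passes 120 N, or if a joint passes its speed limit or range.

## Robot

A 6-joint arm with a two-finger parallel gripper is mounted at the origin on the work surface. World frame = base frame: x ahead of the robot, y to its left, z up, the work surface at z = 0. Lengths are in mm, angles in rad, forces in N, time in s.
With the tool pointing down it reaches from about 325 to 775 mm from the base axis. Payload 5.5 kg.
Tool frame: the origin (TCP) lies at the very end of the fingers, on their centre line; the grasp point (between the pads) lies bot.grasp_offset behind it (bot.grasp_offset is the distance from the TCP to the grasp point, in mm); y points along the fingers, z is the direction in which the jaws open and shut, and the axes are right-handed (so a half turn about y gives the same grasp; the last joint's range is limited). The gripper opens to 88 mm and grips with 3 to 60 N. Pads are 20 mm wide; open, the fingers measure 115 mm over their backs; the gripper's body (75 mm by 178 mm) begins 61 mm behind the grasp point.
Start: joints at [1.05, 0.091, 1.231, -0, 1.82, -0.057], TCP at [268.416, 536.627, 222.631] pointing down, gripper open.
Joint ranges: [-2.87, 2.87], [-0.86, 2.18], [0.17, 2.46], [-1.51, 4.65], [0.06, 2.69], [-2.65, 2.65]. Speed limits (rad/s): [2.57, 2.57, 3.01, 3.14, 3.14, 3.14].

## Interface

Orientations are given as a 3x3 rotation matrix whose columns are the frame's x, y, z axes.
In Python, from workcell import bot gives the robot as it stands.
- The arm moves only by the shell command python3 -m creep 'ROWS' [OPENING] [FORCE]. ROWS is text: rows parted by semicolons, each of 4 numbers parted by spaces: the shift along the tool's x, y, z in m, then the turn about the tool's y in rad. A call has 1 to 20 rows; each row shifts and turns the commanded pose from where the row before left it, along the tool's axes as they then stand; what a row does not reach is not made up. A row lasts 1/8 s, in which the tool goes at most 62.5 mm and 10.7 degrees, less where a joint would pass 70% of its speed; a pose out of reach is approached as far as the arm can. A call is refused whole if a number of a shift passes 0.0625 or a number of a turn 0.188, either way. A call with a gripper value outside its range is refused whole. OPENING is the closure, from -1 (fully open) to 1 (shut), set as the call begins (- or left out, the last holds). The fingers move at their own pace and stop on an object; FORCE is the grip in N (left out, the last holds). Time passes only in rows, so rows that do not move let the fingers close. It gives the time, the measured TCP pose, the force and the opening at its end, in the units of the state.
- bot.get_obs(): the state, without advancing time (a new reading comes with each control period).
- bot.capture(name): name is "side" or "top" or "wrist"; returns the picture (420x560x3 uint8, red, green, blue); there is no depth.
- bot.calibration(name): a dict with "vertical_fov" (degrees; the focal length in pixels is half the picture's height over the tangent of half this angle, whatever the lens; pixels are square), "cx", "cy" (the principal point, pixels), "cam_to_world" (4x4, takes a point from camera to world coordinates); the wrist camera has in their place "hand_eye" (4x4, takes a point from camera to tool coordinates, whose origin is the TCP and whose axes are the tool frame's). Camera axes: x right, y up, looking along -z (the intrinsics and any distortion apply to the point x, -y, -z); pixel columns grow to the right and rows downward; lengths in mm; the calibration is good to about 2 mm. A picture is of the moment at which its call begins: read the wrist's pose just before it. calibration takes no time and is no camera call.
- bot.job_done(): hands the job in, once; it reports no verdict.
Trained networks look in the newest picture that a camera, given by its name, has taken for a name from the list of things; names that differ only in an ending like _2 or _b are one class to them, and where a whole thing is asked for, a point or a joint stands for the part that bears it (a point fixed in the world has none). Each returns a list of dicts, best first, with "confidence" (0 to 1); they miss things now and then, are a little off and sometimes report something else, mostly with a low value. They report only what shows in the picture. A call takes as long as a camera call. They do not tell look-alikes from the thing itself.
- bot.outline_of(camera, target): "pixels" (420x560 bool, what is visible of it) and "at" ([row, column] in pixels, amid what is visible of it).
The state is a dict: "t": time; "joints": joint angles; "qvel": joint speeds; "effort": joint torques, N m; "ee_pos": TCP position; "orientation": TCP orientation; "ft_force": force on the tool from outside, world axes, zero at the start; "ft_torque": the same for the moment, N m; "width": opening from 0.0 (shut) to 1.0 (fully open).
Only numpy, scipy, OpenCV 4.12 (cv2) and the standard library are available. Lean on these libraries where they do the work, as an engineer would, in place of code of your own. Each camera call takes 0.05 s, during which the arm holds its last target. There are 200 camera calls.

## Working session

There is one attempt and no reset: what is moved stays moved. The work goes in short steps, Python scripts to look and compute and a shell command to move; the robot and the scene stay as the last step left them, time stands still between calls to the robot, and variables do not carry over. Pictures are saved under pics/ and viewed, about 8 in all and at most 12, crops included, and the job is handed in when it is done.

```bash
mkdir -p pics; ls; python3 - <<'E'
from workcell import bot
import cv2, numpy as np
o=bot.get_obs(); print({k:np.round(v,3).tolist() for k,v in o.items()}); print(bot.grasp_offset)
for c in ["top","side","wrist"]:
    im=bot.capture(c); cv2.imwrite(f"pics/{c}0.png",im[:,:,::-1]); print(c,{k:np.round(v,3).tolist() for k,v in bot.calibration(c).items()})
    for n in ["foot","rotor","handle","board","stand"] if c!="wrist" else []:
        print(n,[(np.round(r["at"],0).tolist(),round(float(r["confidence"]),2),int(r["pixels"].sum())) for r in bot.outline_of(c,n)])
a=cv2.imread("pics/top0.png");b=cv2.imread("pics/side0.png")
E
```

```text
pics
{'t': 0.0, 'joints': [1.05, 0.092, 1.232, 0.0, 1.82, -0.057], 'qvel': [0.002, 0.001, -0.0, -0.0, -0.001, -0.0], 'effort': [-0.0, -44.645, -40.645, 0.07, 0.029, -0.0], 'ee_pos': [268.268, 536.369, 221.53], 'orientation': [[0.894, -0.001, 0.447], [-0.447, -0.002, 0.894], [-0.0, -1.0, -0.002]], 'ft_force': [-0.13, -0.557, 0.463], 'ft_torque': [-0.025, 0.048, -0.027], 'width': 0.999}
18.700000000000003
top {'vertical_fov': 46.998, 'cx': 273.687, 'cy': 205.148, 'cam_to_world': [[-0.017, 0.996, -0.09, 366.664], [-1.0, -0.018, -0.011, -58.121], [-0.013, 0.09, 0.996, 1348.804], [0.0, 0.0, 0.0, 1.0]]}
foot [([204.0, 204.0], 0.7, 531)]
rotor [([186.0, 164.0], 0.72, 7980)]
handle [([184.0, 168.0], 0.88, 8169)]
board [([196.0, 340.0], 0.8, 5226), ([252.0, 165.0], 0.66, 118)]
stand []
side {'vertical_fov': 47.339, 'cx': 277.436, 'cy': 207.134, 'cam_to_world': [[-0.987, 0.109, -0.118, 342.619], [-0.159, -0.584, 0.796, 961.832], [0.018, 0.805, 0.594, 872.238], [0.0, 0.0, 0.0, 1.0]]}
foot [([278.0, 259.0], 0.96, 924), ([374.0, 399.0], 0.86, 484), ([331.0, 352.0], 0.62, 194), ([240.0, 206.0], 0.25, 238)]
rotor [([319.0, 227.0], 0.78, 9740)]
handle [([279.0, 260.0], 0.64, 880), ([322.0, 231.0], 0.56, 9851)]
board [([202.0, 277.0], 0.81, 2923), ([333.0, 306.0], 0.72, 196), ([322.0, 232.0], 0.49, 9730)]
stand [([332.0, 307.0], 0.62, 183), ([258.0, 285.0], 0.37, 577)]
wrist {'vertical_fov': 69.141, 'cx': 279.893, 'cy': 205.749, 'hand_eye': [[0.0, -0.964, -0.266, -71.792], [-0.0, 0.266, -0.964, -161.434], [1.0, 0.0, -0.0, -0.152], [0.0, 0.0, 0.0, 1.0]]}
```

View pics/top0.png

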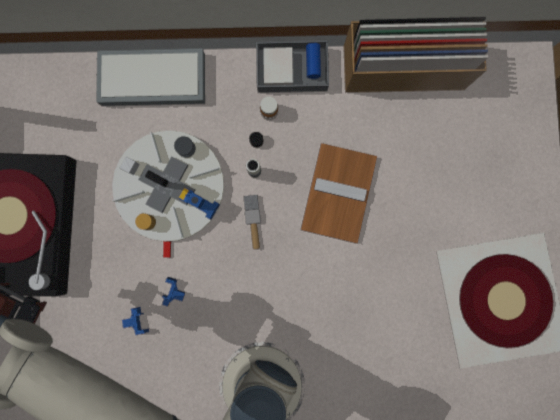

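View pics/side0.png

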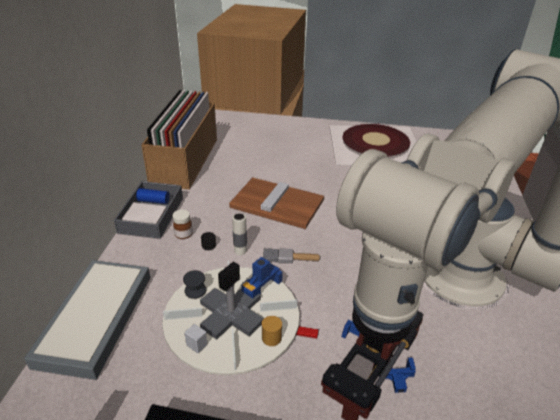

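The top view shows the carousel at pixel (row 186, column 168), with the foot toward the lower right (204, 204) and the red pointer tip at (249, 167). The board and bar are at about (190, 340). The two small feet on the table are look-alikes. Next I'll turn these into positions.

```bash
cat > h.py <<'E'
import numpy as np, cv2
from workcell import bot
def ray(cam,px,z,T=None):
    """px: Nx2 (row,col) -> world points at height z"""
    c=bot.calibration(cam); f=210/np.tan(np.radians(c["vertical_fov"]/2))
    px=np.atleast_2d(px).astype(float)
    T=np.array(c["cam_to_world"]) if T is None else T
    d=np.c_[(px[:,1]-c["cx"])/f,-(px[:,0]-c["cy"])/f,-np.ones(len(px))]@T[:3,:3].T
    o=T[:3,3]; return o+d*((z-o[2])/d[:,2])[:,None]
def proj(cam,P,T=None):
    c=bot.calibration(cam); f=210/np.tan(np.radians(c["vertical_fov"]/2))
    T=np.array(c["cam_to_world"]) if T is None else T
    q=(np.atleast_2d(P)-T[:3,3])@T[:3,:3]
    return np.c_[c["cy"]-f*q[:,1]/-q[:,2],c["cx"]+f*q[:,0]/-q[:,2]]
def wristT(o):
    T=np.eye(4);T[:3,:3]=o["orientation"];T[:3,3]=o["ee_pos"]
    return T@np.array(bot.calibration("wrist")["hand_eye"])
def rect(cam,mask,z,T=None):
    n,l,s,_=cv2.connectedComponentsWithStats(mask.astype(np.uint8)); k=1+np.argmax(s[1:,4]); 
    c=max(cv2.findContours((l==k).astype(np.uint8),cv2.RETR_EXTERNAL,cv2.CHAIN_APPROX_NONE)[0],key=len)[:,0,::-1]
    w=ray(cam,c,z,T)[:,:2]; return w, cv2.minAreaRect(w.astype(np.float32))
E
python3 - <<'E'
from h import *
im=cv2.imread("pics/top0.png"); hsv=cv2.cvtColor(im,cv2.COLOR_BGR2HSV); H,S,V=[hsv[...,i].astype(int) for i in range(3)]
def box(m,r0,r1,c0,c1):
    q=np.zeros(m.shape,bool); q[r0:r1,c0:c1]=m[r0:r1,c0:c1]; return q
brown=box((H<20)&(S>90),140,250,295,385)
brown=cv2.morphologyEx(brown.astype(np.uint8),cv2.MORPH_CLOSE,np.ones((25,25)))
print("board",rect("top",brown,20)[1])
bar=box((S<70)&(V>110),170,210,312,372)&(cv2.erode(brown,np.ones((5,5)))>0)
print("bar",rect("top",bar,36)[1], cv2.boxPoints(rect("top",bar,36)[1]).round(1).tolist())
red=box(((H<8)|(H>172))&(S>150),235,262,155,180); w,r=rect("top",red,8); print("red",r)
print(hsv[225,190],hsv[235,215],hsv[140,185])
# disc: white, low S vs table
m=box((S<22)&(V>120),125,245,105,230); w,_=rect("top",cv2.morphologyEx(m.astype(np.uint8),cv2.MORPH_CLOSE,np.ones((15,15))),27)
print("disc",cv2.minEnclosingCircle(w.astype(np.float32)), cv2.fitEllipse(w.astype(np.float32)))
blk=box(V<45,165,190,140,175); w,r=rect("top",blk,167); print("handle",r)
ye=box((abs(H-25)<8)&(S>120),180,215,170,200); w,r=rect("top",ye,67); print("yellow toe",r)
bl=box((abs(H-112)<15)&(S>100),185,225,175,222); w,r=rect("top",bl,67); print("blue",r)
big=cv2.resize(im[110:270,90:400],None,fx=2.5,fy=2.5,interpolation=cv2.INTER_CUBIC); cv2.imwrite("pics/crop.png",big)
E
```

```text
board ((518.962646484375, -223.39352416992188), (158.40052795410156, 247.58775329589844), 75.44888305664062)
bar ((526.6329956054688, -225.03781127929688), (140.38328552246094, 33.977081298828125), 75.41425323486328) [[492.5, -288.70001220703125], [525.4000244140625, -297.20001220703125], [560.7999877929688, -161.39999389648438], [527.9000244140625, -152.8000030517578]]
red ((371.1435546875, 255.1563720703125), (38.93722152709961, 16.70469856262207), 0.12875968217849731)
[ 40   5 169] [ 10  20 155] [103  27  65]
disc ((550.9559326171875, 253.42367553710938), 241.65167236328125) ((553.902587890625, 257.22064208984375), (394.3998107910156, 396.1860656738281), 84.44410705566406)
handle ((544.972900390625, 244.05992126464844), (58.608219146728516, 17.245145797729492), 60.757259368896484)
yellow toe ((518.6550903320312, 198.34596252441406), (12.429311752319336, 27.497352600097656), 60.10325622558594)
blue ((489.7575988769531, 153.1673583984375), (89.08685302734375, 44.04956817626953), 62.45663070678711)
```

View pics/crop.png

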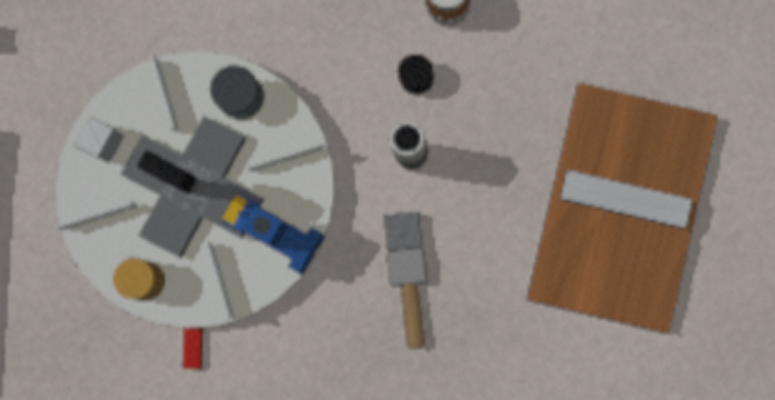

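The crop shows the disc centred at crop pixel (195, 189), the handle top at (167, 171), the foot and its yellow toe at (235, 210), and the bar near (627, 199). The bar measures 34 × 140 mm and the board 248 × 158 mm, so the scale is right. Next I'll compute the axis and the move.

```bash
cat >> h.py <<'E'
def need(target,zang=None):
    """shift in tool axes (mm) to the TCP target and turn about tool y so that tool z points to zang (deg)"""
    o=bot.get_obs(); R=np.array(o["orientation"]); d=R.T@(np.array(target)-o["ee_pos"])
    a=np.degrees(np.arctan2(R[1,2],R[0,2])); print("t %.2f tcp %s zang %.1f F %s w %.3f j6 %.2f"%(o["t"],np.round(o["ee_pos"],1),a,np.round(o["ft_force"],1),o["width"],o["joints"][5]))
    print("shift mm",d.round(1), "turn", None if zang is None else round(float(np.radians(((a-zang+180)%360)-180)),3))
E
python3 - <<'E'
from h import *
ax=ray("top",[110+189.5/2.5,90+195/2.5],27)[0]; hd=ray("top",[110+171/2.5,90+167/2.5],167)[0]
rd=ray("top",[110+348/2.5,90+193/2.5],16)[0]; print(ax,hd,rd)
c=hd*.5+ax*.5; print(c)
ft=ray("top",[110+225/2.5,90+263/2.5],111)[0]; print("boss",ft)
for p,n in((ft,"foot"),(rd,"ptr")): print(n,np.degrees(np.arctan2(*(p-c)[[1,0]])), np.hypot(*(p-c)[:2]))
need([c[0],c[1],222],149)
E
```

```text
[545.10201123 248.42079885  27.        ] [545.20076043 243.82281182 167.        ] [370.50518545 252.72125098  16.        ]
[545.15138583 246.12180534  97.        ]
boss [495.49583053 158.43562127 111.        ]
foot -119.52231821185217 100.76974272011111
ptr 177.83596457550703 174.77084422325666
t 0.65 tcp [268.4 536.6 222.7] zang 63.4 F [-0.3  0.2 -0. ] w 1.004 j6 -0.06
shift mm [ 377.5    0.6 -136. ] turn -1.494
```

```bash
python3 -m creep '.047 0 -.017 0;.047 0 -.017 0;.047 0 -.017 0;.047 0 -.017 0;.047 0 -.017 0;.047 0 -.017 0;.047 0 -.017 0;.048 0 -.017 0;0 0 0 -.187;0 0 0 -.187;0 0 0 -.187;0 0 0 -.187;0 0 0 -.187;0 0 0 -.187;0 0 0 -.187;0 0 0 -.187;0 0 0 0' -1
python3 - <<'E'
from h import *
need([545,246,222],149)
o=bot.get_obs(); im=bot.capture("wrist"); T=wristT(o)
for n in ("handle","rotor"):
  for r in bot.outline_of("wrist",n): print(n,r["at"],r["confidence"],r["pixels"].sum())
v=im[:,:,::-1].copy()
for P in ([545,246,167],[545,246,222]):
    q=proj("wrist",P,T)[0]; print(q); cv2.circle(v,(int(q[1]),int(q[0])),4,(0,255,0),1)
cv2.imwrite("pics/w1.png",v)
E
```

```text
t: 2.78
ee_pos: [544.8, 246.3, 222.6]
orientation: [[0.514, 0.0, -0.858], [0.858, 0.0, 0.514], [0.0, -1.0, -0.0]]
ft_force: [0.2, 0.1, 0.1]
width: 0.997
t 2.77 tcp [544.8 246.3 222.6] zang 149.0 F [0.2 0.1 0.1] w 0.997 j6 -2.23
shift mm [-0.2  0.6 -0.4] turn 0.001
handle [170.8, 280.0] 0.82 41387
rotor [168.5, 278.5] 0.56 41342
[221.97358013 280.71750125]
[252.27684833 280.89850042]
```

View pics/w1.png

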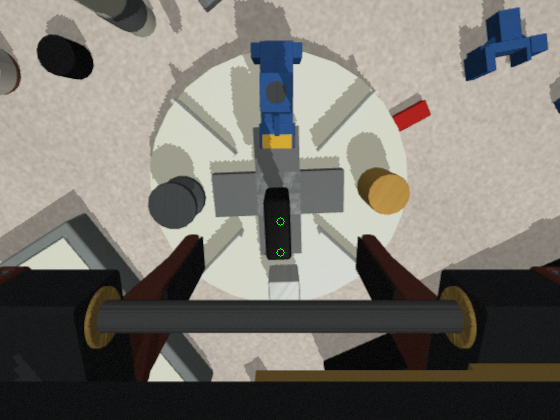

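The wrist view shows the handle top centred at about (223, 277), about 3 px left of the predicted (222, 281), with the foot straight outward along it. I'll shift 2 mm in tool z, go down and grip.

```bash
python3 -m creep '0 .03 -.002 0;0 .03 0 0;0 .024 0 0;0 .01 0 0;0 0 0 0' -1; python3 -m creep '0 0 0 0;0 0 0 0;0 0 0 0;0 0 0 0;0 0 0 0;0 0 0 0' 1 25
```

```text
t: 3.55
ee_pos: [546.2, 245.2, 128.3]
orientation: [[0.514, -0.001, -0.858], [0.858, -0.0, 0.514], [-0.001, -1.0, 0.001]]
ft_force: [-0.4, 0.5, 0.3]
width: 0.998
t: 4.3
ee_pos: [546.5, 245.3, 128.6]
orientation: [[0.513, -0.0, -0.858], [0.858, -0.0, 0.513], [-0.0, -1.0, 0.0]]
ft_force: [0.3, -0.4, 0.5]
width: 0.358
```

```bash
python3 -m creep '0 0 0 0;0 0 0 0;0 0 0 0;0 0 0 0' 1 25;  python3 -m creep '0 0 0 .12;0 0 0 .12;0 0 0 .12'
```

```text
t: 4.8
ee_pos: [546.4, 245.1, 128.5]
orientation: [[0.513, -0.0, -0.858], [0.858, -0.001, 0.513], [-0.001, -1.0, 0.0]]
ft_force: [-0.6, -1.8, 0.1]
width: 0.228
t: 5.18
ee_pos: [544.6, 247.0, 128.6]
orientation: [[0.783, -0.004, -0.621], [0.621, 0.002, 0.783], [-0.002, -1.0, 0.004]]
ft_force: [-8.4, 4.5, 2.0]
width: 0.226
```

```bash
python3 -m creep '0 0 0 .12;0 0 0 .12;0 0 0 .12;0 0 0 .12;0 0 0 .12;0 0 0 .11;0 0 0 0;0 0 0 0'
python3 - <<'E'
from h import *
need([546,246,128]); o=bot.get_obs(); im=bot.capture("wrist"); v=im[:,:,::-1].copy(); cv2.imwrite("pics/w2.png",v)
E
```

```text
t: 6.18
ee_pos: [543.1, 251.7, 128.5]
orientation: [[0.999, -0.005, 0.031], [-0.031, 0.01, 0.999], [-0.006, -1.0, 0.009]]
ft_force: [-10.4, 19.0, 0.4]
width: 0.227
t 6.17 tcp [543.1 251.7 128.5] zang 88.2 F [-10.4  19.    0.4] w 0.227 j6 -1.17
shift mm [ 3.   0.4 -5.6] turn None
```

View pics/w2.png

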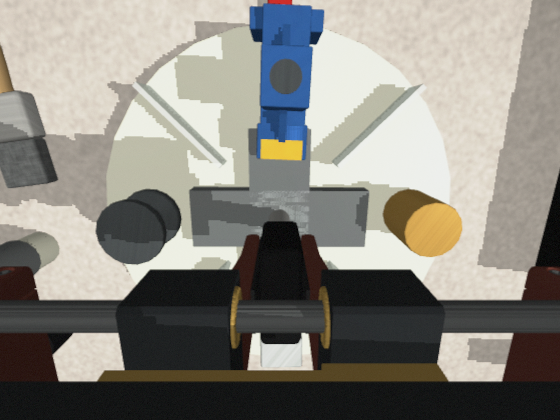

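The image shows the foot, its toe at (150, 282) and heel at (20, 287), lined up over the red pointer at the top edge. I'll release, rise and move out over the foot.

```bash
python3 -m creep '0 0 0 0;0 0 0 0;0 0 0 0;0 0 0 0;0 0 0 0;0 -.03 0 0;0 -.03 0 0;0 -.03 0 0;-.05 0 0 0;-.05 0 0 0;0 0 0 0;0 0 0 0' -1
python3 - <<'E'
from h import *
need([446,250,218]); o=bot.get_obs(); im=bot.capture("wrist"); T=wristT(o); v=im[:,:,::-1].copy(); cv2.imwrite("pics/w3.png",v)
for r in bot.outline_of("wrist","boss"): print(r["at"],r["confidence"],r["pixels"].sum())
b=o["ee_pos"]
for z in (67,111): print(z,proj("wrist",[[b[0],b[1],z],[b[0]+30,b[1],z]],T))
im=bot.capture("top");cv2.imwrite("pics/t2.png",im[:,:,::-1])
E
```

```text
t: 7.72
ee_pos: [447.0, 249.1, 219.0]
orientation: [[0.999, 0.001, 0.038], [-0.038, 0.0, 0.999], [0.001, -1.0, 0.0]]
ft_force: [0.5, 0.7, 0.5]
width: 1.001
t 7.72 tcp [447.  249.1 219. ] zang 87.8 F [0.5 0.7 0.5] w 1.001 j6 -1.09
shift mm [-1.1  1.   0.9] turn None
[17.9, 260.5] 0.6 1400
[182.2, 291.2] 0.59 3296
67 [[192.11041912 280.34470153]
 [219.17765281 281.39556721]]
111 [[202.90738347 280.42613173]
 [233.67292524 281.63002883]]
```

View pics/w3.png

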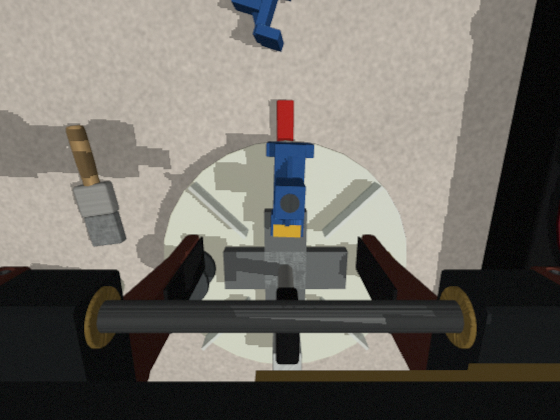

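The foot's boss circle is at (203, 290), the heel at (150, 290), the toe at (230, 287) and the pointer at column 285. The bay is aligned. I'll compute the offset.

```bash
python3 - <<'E'
from h import *
T=wristT(bot.get_obs())
im=cv2.imread("pics/w3.png"); hsv=cv2.cvtColor(im,cv2.COLOR_BGR2HSV); H,S,V=[hsv[...,i].astype(int) for i in range(3)]
m=((abs(H-112)<15)&(S>110)); m[:138]=0;m[240:]=0;m[:,:250]=0;m[:,330:]=0
y=(abs(H-24)<9)&(S>120);y[:220]=0;y[245:]=0;y[:,:260]=0;y[:,315:]=0
print("toe px",np.argwhere(y).mean(0)); 
for r in (146,150,153,165,190,200,210): 
    c=np.where(m[r])[0]; print(r,c.min(),c.max(),(c.min()+c.max())/2)
d=m|y; 
dark=(V<75)&(S<80)|False; dark[:190]=0;dark[217:]=0;dark[:,:276]=0;dark[:,303:]=0
p=np.argwhere(dark).mean(0); print("circle",p,ray("wrist",p,111,T))
a=ray("wrist",[150,290.],67,T)[0]; b=ray("wrist",np.argwhere(y).mean(0),67,T)[0]; print(a,b,np.degrees(np.arctan2(*(b-a)[[1,0]])))
# red pointer midline, top camera foot and pointer
im=cv2.imread("pics/t2.png");hsv=cv2.cvtColor(im,cv2.COLOR_BGR2HSV); H,S,V=[hsv[...,i].astype(int) for i in range(3)]
m=((abs(H-112)<15)&(S>100)); m[:190]=0;m[250:]=0;m[:,:145]=0;m[:,195:]=0
print("top blue",rect("top",m,80)[1] if m.any() else None)
E
```

```text
toe px [230.77287066 286.43533123]
146 267 313 290.0
150 267 313 290.0
153 267 313 290.0
165 275 304 289.5
190 274 304 289.0
200 274 304 289.0
210 272 304 288.0
circle [202.90625   289.5390625] [[447.50831683 257.20867286 111.        ]]
[403.80346028 260.34448327  67.        ] [490.56209053 253.83505489  67.        ] -4.290815534589899
top blue ((410.5470886230469, 252.14654541015625), (50.701087951660156, 29.162443161010742), 85.21979522705078)
```

```bash
python3 -m creep '0 0 .008 .037;0 .04 0 0;0 .04 0 0;0 .035 0 0;0 .02 0 0;0 .012 0 0;0 0 0 0' -1; python3 -m creep '0 0 0 0;0 0 0 0;0 0 0 0;0 0 0 0;0 0 0 0;0 0 0 0;0 0 0 0;0 0 0 0' 1 35
```

```text
t: 8.75
ee_pos: [447.0, 257.1, 71.5]
orientation: [[0.997, -0.0, 0.075], [-0.075, -0.0, 0.997], [-0.0, -1.0, -0.0]]
ft_force: [-0.4, 0.2, -0.7]
width: 0.997
t: 9.75
ee_pos: [446.8, 257.2, 71.6]
orientation: [[0.997, -0.0, 0.075], [-0.075, 0.0, 0.997], [-0.0, -1.0, 0.0]]
ft_force: [0.6, 0.8, -0.4]
width: 0.316
```

```bash
python3 -m creep '0 -.005 0 0;0 -.01 0 0;0 -.03 0 0;0 -.04 0 0;0 -.01 0 0'
python3 - <<'E'
from h import *
need([481,-213.5,165],75.4)
E
```

```text
t: 10.38
ee_pos: [448.0, 257.6, 170.1]
orientation: [[0.997, 0.005, 0.075], [-0.075, 0.002, 0.997], [0.005, -1.0, 0.003]]
ft_force: [0.2, 0.4, -4.8]
width: 0.313
t 10.38 tcp [448.  257.6 170.1] zang 85.7 F [ 0.2  0.4 -4.8] w 0.313 j6 -1.04
shift mm [  68.1    4.2 -467.3] turn 0.18
```

```bash
python3 -m creep '.004 0 -.03 0;.006 0 -.045 0;.007 0 -.049 0;.007 0 -.049 0;.007 0 -.049 0;.007 0 -.049 0;.007 0 -.049 0;.007 0 -.049 0;.007 0 -.045 0;.006 0 -.035 0;.003 0 -.018 0;0 0 0 .09;0 0 0 .09;0 0 0 0;0 0 0 0;0 0 0 0'
python3 - <<'E'
from h import *
need([481,-213.5,95],75.4); T=wristT(bot.get_obs())
im=bot.capture("wrist"); cv2.imwrite("pics/w4.png",im[:,:,::-1])
im=bot.capture("side"); cv2.imwrite("pics/s4.png",im[:,:,::-1])
b=np.array([519,-223.4]);u=np.array([.968,-.252])
for s in (-125,-8.2,23.8,125): print(s,proj("wrist",[*(b+s*u),20 if abs(s)>100 else 36],T)[0].round(1))
E
```

```text
t: 12.38
ee_pos: [479.8, -213.4, 166.5]
orientation: [[0.968, -0.0, 0.251], [-0.251, 0.0, 0.968], [-0.0, -1.0, 0.0]]
ft_force: [0.5, 0.4, -5.4]
width: 0.313
t 12.38 tcp [ 479.8 -213.4  166.5] zang 75.5 F [ 0.5  0.4 -5.4] w 0.313 j6 -1.80
shift mm [ 1.2 71.5  0.2] turn 0.001
-125 [107.8 280.5]
-8.2 [228.  280.4]
23.8 [257.  280.4]
125 [330.  280.2]
```

View pics/w4.png

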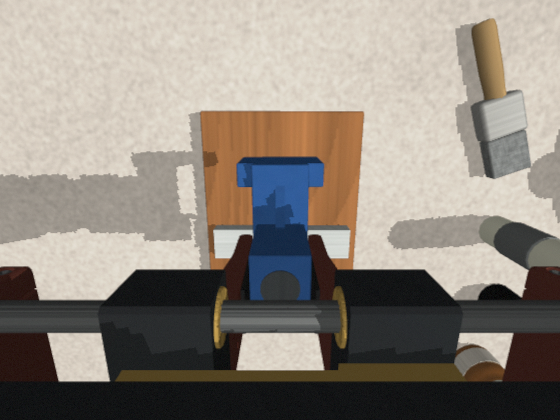

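The board's near edge is at row 111 (predicted 108), the bar spans rows 226–258 (predicted 228–257), and the foot is square and centred within 3 px. I'll refine the bar's near edge.

```bash
python3 - <<'E'
from h import *
T=wristT(bot.get_obs()); im=cv2.imread("pics/w4.png")
print([im[r,218:236].mean(0).round(0).tolist() for r in range(220,234)]); print([im[r,325:345].mean(0).round(0).tolist() for r in range(220,234)])
b=np.array([519,-223.4]);u=np.array([.968,-.252])
for r,z in ((111,20),(226,20),(226,36),(229,36),(258,36)):
  p=ray("wrist",[r,280],z,T)[0]; print(r,z,p.round(1),((p[:2]-b)@u).round(1))
E
```

```text
[[67.0, 110.0, 164.0], [66.0, 110.0, 164.0], [67.0, 110.0, 164.0], [66.0, 110.0, 164.0], [69.0, 104.0, 147.0], [86.0, 96.0, 107.0], [91.0, 94.0, 92.0], [93.0, 95.0, 94.0], [94.0, 96.0, 94.0], [124.0, 127.0, 125.0], [193.0, 199.0, 194.0], [209.0, 214.0, 211.0], [209.0, 214.0, 210.0], [210.0, 215.0, 212.0]]
[[66.0, 109.0, 163.0], [66.0, 109.0, 163.0], [66.0, 110.0, 164.0], [66.0, 110.0, 164.0], [64.0, 107.0, 158.0], [84.0, 96.0, 112.0], [92.0, 94.0, 93.0], [93.0, 96.0, 94.0], [93.0, 96.0, 94.0], [98.0, 101.0, 99.0], [180.0, 185.0, 181.0], [204.0, 209.0, 206.0], [210.0, 215.0, 211.0], [208.0, 212.0, 209.0]]
111 20 [ 400.8 -193.2   20. ] -122.1
226 20 [ 514.4 -222.7   20. ] -4.7
226 36 [ 509.  -221.3   36. ] -10.2
229 36 [ 512.1 -222.1   36. ] -7.0
258 36 [ 543.1 -230.2   36. ] 25.1
```

```bash
python3 -m creep '0 .02 0 0;0 .03 0 0;0 .025 0 0;0 .012 0 0;0 .008 0 0;0 .003 0 0;0 0 0 0;0 0 0 0'; python3 -m creep '.001 0 0 0;.001 0 0 0;.001 0 0 0;.001 0 0 0;.001 0 0 0;.001 0 0 0;0 0 0 0'
```

```text
t: 13.48
ee_pos: [480.2, -213.9, 69.6]
orientation: [[0.968, 0.001, 0.252], [-0.252, -0.001, 0.968], [0.002, -1.0, -0.0]]
ft_force: [-0.4, -0.2, -5.1]
width: 0.314
t: 14.35
ee_pos: [485.6, -215.2, 68.6]
orientation: [[0.968, -0.0, 0.252], [-0.252, 0.0, 0.968], [-0.0, -1.0, 0.0]]
ft_force: [0.4, -0.4, -4.7]
width: 0.316
```

Nothing met after 6 mm, as expected. I'll lower 2 mm and go on in small steps.

```bash
python3 -m creep '0 .002 0 0;.001 0 0 0;.001 0 0 0;0 0 0 0;0 0 0 0';python3 -m creep '.001 0 0 0;.001 0 0 0;0 0 0 0;0 0 0 0'; python3 -m creep '.001 0 0 0;.001 0 0 0;0 0 0 0;0 0 0 0'
```

```text
t: 14.98
ee_pos: [487.5, -215.7, 66.7]
orientation: [[0.968, -0.0, 0.252], [-0.252, -0.0, 0.968], [-0.0, -1.0, -0.0]]
ft_force: [-0.6, -0.5, -3.9]
width: 0.319
t: 15.48
ee_pos: [488.0, -215.8, 66.6]
orientation: [[0.968, -0.004, 0.252], [-0.252, 0.001, 0.968], [-0.004, -1.0, 0.0]]
ft_force: [-7.6, 1.9, -0.4]
width: 0.319
t: 15.98
ee_pos: [488.4, -215.9, 66.7]
orientation: [[0.968, -0.007, 0.252], [-0.252, 0.002, 0.968], [-0.008, -1.0, 0.0]]
ft_force: [-13.4, 3.6, 4.3]
width: 0.318
```

Contact came with about 8 N pushing back at TCP x ≈ 488, matching the seen bar. I'll back off about 5 mm and lower gently.

```bash
python3 -m creep '-.005 0 0 0;-.003 0 0 0;0 0 0 0;0 0 0 0';python3 -m creep '0 .001 0 0;0 0 0 0;0 0 0 0'; python3 -m creep '0 .0005 0 0;0 0 0 0;0 0 0 0';  python3 -m creep '0 .0005 0 0;0 0 0 0;0 0 0 0'
```

```text
t: 16.48
ee_pos: [483.8, -214.7, 66.7]
orientation: [[0.968, 0.0, 0.252], [-0.252, -0.0, 0.968], [0.0, -1.0, -0.0]]
ft_force: [0.0, -0.6, -4.0]
width: 0.318
t: 16.85
ee_pos: [483.6, -214.7, 65.6]
orientation: [[0.968, -0.0, 0.252], [-0.252, 0.0, 0.968], [-0.0, -1.0, 0.0]]
ft_force: [-0.2, 0.0, -3.7]
width: 0.318
t: 17.23
ee_pos: [483.6, -214.7, 65.1]
orientation: [[0.968, -0.0, 0.252], [-0.252, 0.0, 0.968], [-0.0, -1.0, 0.0]]
ft_force: [-0.1, -0.3, -4.4]
width: 0.319
t: 17.6
ee_pos: [483.7, -214.7, 64.7]
orientation: [[0.968, 0.0, 0.252], [-0.252, -0.0, 0.968], [0.0, -1.0, -0.0]]
ft_force: [-0.0, -0.4, -3.9]
width: 0.315
```

```bash
python3 -m creep '0 .0005 0 0;0 0 0 0;0 0 0 0';python3 -m creep '0 .0005 0 0;0 0 0 0;0 0 0 0'; python3 -m creep '0 .0005 0 0;0 0 0 0;0 0 0 0'
```

```text
t: 17.98
ee_pos: [483.7, -214.7, 64.6]
orientation: [[0.968, 0.0, 0.252], [-0.252, -0.0, 0.968], [0.0, -1.0, -0.0]]
ft_force: [-2.5, 1.3, 0.3]
width: 0.317
t: 18.35
ee_pos: [483.7, -214.7, 64.6]
orientation: [[0.968, 0.0, 0.252], [-0.252, -0.0, 0.968], [0.0, -1.0, -0.0]]
ft_force: [-5.2, 1.8, 4.5]
width: 0.32
t: 18.73
ee_pos: [483.7, -214.7, 64.6]
orientation: [[0.968, 0.001, 0.252], [-0.252, -0.0, 0.968], [0.001, -1.0, -0.0]]
ft_force: [-5.5, 2.3, 8.3]
width: 0.317
```

It is seated: the height matches the 64.6 mm predicted and the load has transferred. I'll relieve the load and let go.

```bash
python3 -m creep '0 -.001 0 0;0 0 0 0'; python3 -m creep '0 0 0 0;0 0 0 0;0 0 0 0;0 0 0 0;0 0 0 0;0 0 0 0;0 -.02 0 0;0 -.03 0 0;0 -.03 0 0;0 0 0 0' -1
python3 -m creep '.02 0 0 0;.02 0 0 0;0 0 0 0;0 0 0 0;0 0 0 0;0 0 0 0;0 0 0 0;0 0 0 0;0 0 0 0;0 0 0 0' 1 10
python3 - <<'E'
from h import *
need([522.4,-224.8,60]); T=wristT(bot.get_obs())
for c in("wrist","side"):
  im=bot.capture(c); cv2.imwrite(f"pics/{c}5.png",im[:,:,::-1])
print(proj("wrist",[522.4,-224.8,60],T))
w=cv2.imread("pics/wrist5.png"); s=cv2.imread("pics/side5.png"); s=cv2.resize(s[130:250,180:360],None,fx=2.2,fy=2.2); 
k=np.zeros((420,400,3),np.uint8); k[:s.shape[0],:s.shape[1]]=s[:420,:400]
cv2.imwrite("pics/c5.png",np.hstack([w[:,120:520],k]))
E
```

```text
t: 18.98
ee_pos: [483.7, -214.7, 64.6]
orientation: [[0.968, 0.0, 0.252], [-0.252, -0.0, 0.968], [0.0, -1.0, -0.0]]
ft_force: [-4.2, 1.6, 5.7]
width: 0.321
t: 20.23
ee_pos: [485.2, -215.5, 148.7]
orientation: [[0.968, 0.006, 0.252], [-0.252, -0.003, 0.968], [0.007, -1.0, -0.002]]
ft_force: [-0.2, 0.3, -0.1]
width: 0.998
t: 21.48
ee_pos: [522.3, -224.8, 144.1]
orientation: [[0.968, -0.0, 0.252], [-0.252, -0.0, 0.968], [-0.0, -1.0, -0.0]]
ft_force: [0.1, -0.1, 0.1]
width: 0.007
t 21.48 tcp [ 522.3 -224.8  144.1] zang 75.4 F [ 0.1 -0.1  0.1] w 0.007 j6 -1.78
shift mm [ 0.1 84.1 -0. ] turn None
[[210.36708048 280.27759115]]
```

View pics/c5.png

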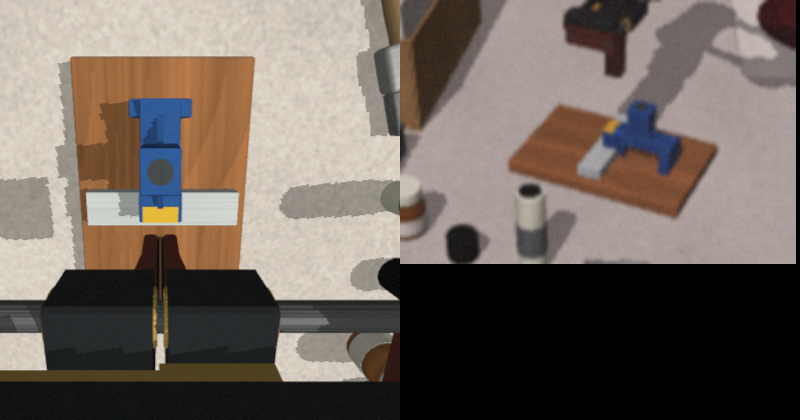

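The foot stands square, with its toe on the bar and its heel on the wood. The yellow patch covers rows 207–221 at column 280, and the predicted press spot is (210, 280). Next is the toe press.

```bash
python3 -m creep '0 .03 0 0;0 .03 0 0;0 .016 0 0;0 .005 0 0;0 0 0 0;0 0 0 0';python3 -m creep '0 .001 0 0;0 .001 0 0;0 .001 0 0;0 .0005 0 0;0 0 0 0;0 0 0 0'
```

```text
t: 22.32
ee_pos: [523.0, -225.1, 64.6]
orientation: [[0.968, 0.002, 0.252], [-0.252, -0.001, 0.968], [0.002, -1.0, -0.0]]
ft_force: [-0.2, -0.7, 0.1]
width: 0.004
t: 23.08
ee_pos: [522.4, -224.8, 60.3]
orientation: [[0.968, 0.001, 0.252], [-0.252, -0.0, 0.968], [0.001, -1.0, -0.0]]
ft_force: [-1.9, 1.2, 5.0]
width: 0.004
```

```bash
python3 -m creep '0 .0005 0 0;0 0 0 0;0 0 0 0;0 0 0 0;0 0 0 0;0 0 0 0'; python3 -m creep '0 0 0 0;0 0 0 0;0 0 0 0;0 0 0 0;0 -.002 0 0;0 -.02 0 0;0 -.04 0 0;0 -.01 0 0;-.04 0 0 0;-.04 0 0 0;0 0 0 0;0 0 0 0;0 .03 0 0;0 .03 0 0;0 .006 0 0;0 0 0 0;0 0 0 0'
```

```text
t: 23.82
ee_pos: [522.4, -224.9, 60.3]
orientation: [[0.968, 0.001, 0.252], [-0.252, -0.0, 0.968], [0.001, -1.0, -0.0]]
ft_force: [-3.5, 1.9, 6.1]
width: 0.009
t: 25.95
ee_pos: [445.9, -205.1, 66.7]
orientation: [[0.968, 0.002, 0.252], [-0.252, -0.001, 0.968], [0.002, -1.0, -0.001]]
ft_force: [0.5, -0.6, -0.0]
width: 0.005
```

```bash
python3 -m creep '0 .003 0 0;0 .001 0 0;0 .001 0 0;0 .001 0 0;0 0 0 0;0 0 0 0'; python3 -m creep '0 .0005 0 0;0 .0005 0 0;0 0 0 0;0 0 0 0'
```

```text
t: 26.7
ee_pos: [445.0, -204.7, 60.3]
orientation: [[0.968, 0.001, 0.252], [-0.252, -0.0, 0.968], [0.001, -1.0, -0.0]]
ft_force: [-2.4, 1.9, 6.7]
width: 0.002
t: 27.2
ee_pos: [445.0, -204.7, 60.3]
orientation: [[0.968, 0.001, 0.252], [-0.252, -0.001, 0.968], [0.001, -1.0, -0.0]]
ft_force: [-5.1, 2.9, 11.5]
width: 0.005
```

Both presses met the surface at z = 60.3 and it did not yield. I'll hold, retreat up and backwards, and check.

```bash
python3 -m creep '0 0 0 0;0 0 0 0;0 0 0 0;0 0 0 0;0 -.002 0 0;0 -.02 0 0;0 -.04 0 0;0 -.05 0 0;0 -.03 0 0;-.03 0 0 0;-.03 0 0 0;0 0 0 0;0 0 0 0'
python3 - <<'E'
from h import *
need([483,-214,60]); 
for c in("wrist","top"):
  im=bot.capture(c); cv2.imwrite(f"pics/{c}6.png",im[:,:,::-1])
w=cv2.imread("pics/wrist6.png"); s=cv2.imread("pics/top6.png")[120:280,100:390]; s=cv2.resize(s,(400,220))
k=np.zeros((420,400,3),np.uint8); k[:220]=s
cv2.imwrite("pics/c6.png",np.hstack([w[:,80:480],k]))
E
```

```text
t: 28.82
ee_pos: [387.4, -189.7, 200.8]
orientation: [[0.968, 0.001, 0.252], [-0.252, -0.001, 0.968], [0.001, -1.0, -0.0]]
ft_force: [0.3, 0.7, -0.3]
width: 0.007
t 28.82 tcp [ 387.4 -189.7  200.8] zang 75.4 F [ 0.3  0.7 -0.3] w 0.007 j6 -1.85
shift mm [ 98.5 140.9   0.6] turn None
```

View pics/c6.png

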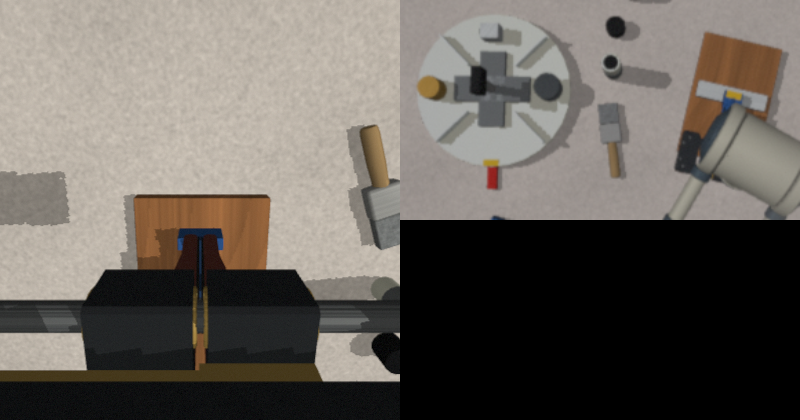

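The top view shows the yellow patch at the red pointer, the three fixtures still standing in the carousel, and the toe still on the bar. The heel is square on the wood and the arm is clear.

```bash
python3 -c "
from workcell import bot
print(bot.job_done())"
```

```text
the job is handed in; nothing more can be done
None
```

I turned the carousel clockwise by its handle until the foot's bay stood at the red pointer, about 2° off by my estimate. Then I lifted the foot out and set it on the board, and handed the job in at about 29 s.

- **Finding the bar:** I slid the rib along just above the wood until it met the bar with about 8 N, where the camera had shown it. I then backed off about 4 to 5 mm.
- **Setting down:** the foot seated at the height expected for a level foot, with at most about 8 N of downward load.
- **Rocking test:** after letting go, I pressed the toe at about 6 N and then the heel at about 11.5 N with closed fingers. Both tops were at z = 60.3 mm and did not give, so the foot does not rock.
- **Last pictures:** the foot stands square, with its toe on the bar and its heel on the wood. The three other fixtures are still standing in the carousel, and the table items I could see had not moved. The arm touches nothing. It hid part of the foot in the last pictures, but an earlier view just after release showed the whole foot standing square.
- **What disagreed:** while turning the handle, the gripper was several mm off the carousel's axis. This put up to about 22 N of side force on the wrist, well under the 120 N limit.

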